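# Latch the sliding lid of a parts crate

## Robot

A 6-joint arm with a two-finger parallel gripper is mounted at the origin on a cart in front of the work surface, level with it; the furniture and walls round the work are solid. World frame = base frame: x ahead of the robot, y to its left, z up, the work surface at z = 0. Lengths are in m, angles in rad, forces in N, time in s.
With the tool pointing down it reaches from about 0.35 to 0.975 m from the base axis. Payload 4.9 kg.
Tool frame: the origin (TCP) lies at the very end of the fingers, on their centre line; the grasp point (between the pads) lies manip.grip_point_offset behind it (manip.grip_point_offset is the distance from the TCP to the grasp point, in m); z points along the fingers, y is the line along which they close (so a half turn about z gives the same grasp; the last joint's range is limited). The gripper opens to 85 mm and grips with 20 to 120 N. Pads are 22 mm wide; open, the fingers measure 114 mm over their backs; the gripper's body (76 mm by 85 mm) begins 54 mm behind the grasp point. The pads swing forward as they close: fully open they stand 13 mm farther back than shut.
Start: joints at [1.156, 0.053, 1.613, -0, 1.476, -0.119], TCP at [0.182, 0.598, 0.231] pointing down, gripper open.
Joint ranges: [-3.01, 3.01], [-1.01, 2.22], [0.06, 2.58], [-1.02, 4.17], [0.09, 2.62], [-3.14, 3.14]. Speed limits (rad/s): [2.57, 2.57, 3.14, 3.14, 3.14, 3.14].

## Interface

Orientations are given as a unit quaternion [w, x, y, z].
In Python, from plant import manip gives the robot as it stands.
- The arm moves only by the shell command python3 -m crank 'ROWS' [OPENING]. ROWS is JSON, a list of rows, each an object of numbers: "x", "y", "z": the shift along the tool's x, y, z in cm; "turn": the turn about the tool's z in rad. In form: [{"x": .., "y": .., "z": .., "turn": ..}, ...]. A call has 1 to 5 rows; each row shifts and turns the commanded pose from where the row before left it, along the tool's axes as they then stand; what a row does not reach is not made up. A row lasts 1/10 s, in which the tool goes at most 50 mm and 8.59 degrees, less where a joint would pass 70% of its speed; a pose out of reach is approached as far as the arm can. A call with a gripper value outside its range is refused whole. OPENING is the opening in per cent of the stroke, from 0 (shut) to 100 (fully open), set as the call begins (- or left out, the last holds). The fingers move at their own pace and stop on an object; the grip force is fixed at half the most. Time passes only in rows, so rows that do not move let the fingers close. It gives the time, the measured TCP pose, the force, the opening and the grip force at its end, in the units of the state.
- manip.state(): the state, without advancing time (a new reading comes with each control period).
- manip.grab_frame(name): name is "scene" or "top" or "wrist"; returns (picture, depth): 480x640x3 uint8, red, green, blue; 480x640 float32, m along the optical axis (not along the pixel's ray), 0 where there is no reading.
- manip.camera_model(name): a dict with "mtx" (3x3 intrinsics, pixels), "world_to_cam" (4x4, takes a point from world to camera coordinates). Camera axes: x right, y down, z forward; pixel columns grow to the right and rows downward; lengths in m; the calibration is good to about 2 mm. A picture is of the moment at which its call begins: read the wrist's pose just before it. camera_model takes no time and is no camera call; for the wrist camera it gives the pose at the moment of the call.
- manip.job_done(): hands the job in; it is judged then, once.
The state is a dict: "time": time; "joint_pos": joint angles; "joint_vel": joint speeds; "joint_efforts": joint torques, N m; "tool_pos": TCP position; "tool_rot": TCP orientation; "contact_force": force on the tool from outside, world axes, zero at the start; "ft_torque": the same for the moment, N m; "gripper_width": opening from 0.0 (shut) to 1.0 (fully open); "grasp_force": force on a finger pad.
Only numpy, scipy, OpenCV 4.12 (cv2) and the standard library are available. Lean on these libraries where they do the work, as an engineer would, in place of code of your own. Each camera call takes 0.05 s, during which the arm holds its last target. There are 200 camera calls.

## Task

Latch the sliding lid of the wooden parts crate: swing the latch's wire loop over so that its cross bar hooks behind the keeper on the lid, then press the lever all the way down, past centre, until it lies flat and the lid is drawn fully home. Leave the other things on the bench where they are.

Things in the scene. Friction and masses are not known exactly. Their poses are not given: they have to be found in the camera images.
- crate: Fixed wooden parts crate, 310 x 130 mm, top of deck and lid 70 mm above the bench. Origin on the bench under the lever's pivot; x along the crate from lever to keeper, y across, z up. It spans x -105 to 205, y -65 to 65 mm. The deck (x -105 to 46) carries the steel draw latch, centred at y = 0; beyond it lies the lid between guide rails whose tops are 79.5 mm above the bench.
- lid (a joint): How far the plywood lid has slid open along the crate's +x, m: 0 = home against the deck, 0.008 = as far out as it goes. A springy seal holds it at 0.008 until the latch draws it in (about 16 N there, 31 N when latched); a closed latch leaves it at about 0.001 to 0.002.
- lever (a joint): Angle of the latch's lever, rad: 0 = closed, flat on its stop, pointing to the crate's -x; 1.57 = straight up; 2.05 = fully open, leaning to +x. Starts at 1.65 to 1.95. Friction (under 1 N at the grip) keeps it where it is left. With the loop hooked, closing takes up to about 6 N at the grip; below about 0.15 it is past centre and snaps shut; released above 0.3 it springs back.
- bail (a joint): Angle of the wire loop (bail) against the lever, rad. The loop's elevation above the crate's +x is joint bail minus joint lever: 0 = level towards the keeper, 1.57 = straight up. It starts standing at 1.1 to 1.8 rad of elevation and light friction keeps it there; below about 1.0 rad it falls by its own weight (60 g) towards the keeper.
- bail_bar (a point): Middle of the loop's round cross bar (8 mm thick, 48 mm long, along the crate's y), 130 mm from bail_pivot. The loop is a U of steel bar; its 7 mm arms, 24 mm either side of the middle, straddle the lever. With the lever open, the bar swung down lands on the keeper's base plate, its near side 5 to 15 mm beyond the lip. x axis: from bail_pivot to the bar.
- bail_pivot (a point): Point on the lever about which the loop swings, 28 mm from lever_pivot (axis along the crate's y); it moves with the lever.
- lever_pivot (a point): Pivot of the lever on the crate, 92 mm above the bench, axis along the crate's y. The point turns with the lever.
- lever_grip (a point): On the middle of the pressing face of the lever's black grip, 75 mm along the lever from lever_pivot and 10 mm off the pivot's line. Grip: 26 mm wide, 12 mm thick, 47 to 95 mm along the lever. The face looks to the crate's +x when the lever stands up, upward when closed. z axis: outward normal of the face; x axis: from the grip's end towards the pivot.
- keeper (a point): On the steel keeper hook on the lid: middle of the far (+x) face of its post, 10 mm above the lid, where the bar bears. Post 8 mm thick in x, 28 mm wide, top 96 mm above the bench; there a 6 mm thick lip overhangs 6 mm to +x. A 6 mm base plate lies on the lid. The bar goes down beyond the lip and is drawn under it. Axes as the crate's; moves with the lid.
- hammer_small: Bystander: small hammer lying on the bench, 249 x 91 x 22 mm.
- sanding_block: Bystander: cork sanding block lying on the bench, 66 x 116 x 34 mm.

How it is judged:
By the outcome, as a careful person would: the job done as asked, in the order asked, and still so for the second after the job is handed in, with the robot touching nothing.
It also fails if it takes over 38 s, if anything falls off the work surface, if the arm or the gripper's body presses on something with over 40 N, if the wrist force passes 120 N, or if a joint passes its speed limit or range.

## Working session

There is one attempt and no reset: what is moved stays moved. The work goes in short steps, Python scripts to look and compute and a shell command to move; the robot and the scene stay as the last step left them, time stands still between calls to the robot, and variables do not carry over. Pictures are saved under pics/ and viewed, at most 10 in all, crops included, and the job is handed in when it is done.

```bash
ls; mkdir -p pics; python3 - <<'E'
from plant import manip
import cv2,numpy as np
print(manip.state(), manip.grip_point_offset)
for n in ["scene","top"]:
    im,d=manip.grab_frame(n); cv2.imwrite(f"pics/{n}0.png",im[:,:,::-1]); np.savez(f"pics/{n}0.npz",im=im,d=d,**manip.camera_model(n))
    print(n,manip.camera_model(n))
E
```

```text
pics
{'time': 0.0, 'joint_pos': array([ 1.15601000e+00,  5.33748762e-02,  1.61429421e+00, -1.46394306e-05,
        1.47601380e+00, -1.18990080e-01]), 'joint_vel': array([ 1.65461729e-06,  2.27735126e-04, -6.48201929e-04,  4.94941403e-04,
       -8.82408275e-04, -6.26669283e-05]), 'joint_efforts': array([ 2.75600087e-04, -3.93671215e+01, -3.70179391e+01, -1.20473242e-04,
        6.86994754e-03,  6.38693407e-06]), 'tool_pos': array([0.18193138, 0.59727873, 0.23005173]), 'tool_rot': array([-2.68600833e-04,  1.47358758e-01,  9.89082557e-01, -1.01003444e-03]), 'contact_force': array([-0.90001561,  0.01682831, -0.39708547]), 'ft_torque': array([ 0.03258937, -0.06247438,  0.04591011]), 'grasp_force': 0.0, 'gripper_width': 0.9958564838783854} 0.0187
scene {'mtx': array([[535.16855632,   0.        , 321.17141919],
       [  0.        , 535.16855632, 231.49344438],
       [  0.        ,   0.        ,   1.        ]]), 'world_to_cam': array([[ 0.8092002 , -0.58737664,  0.01355389, -0.42301074],
       [-0.2571563 , -0.37482527, -0.89071693,  0.29083233],
       [ 0.52826666,  0.71728285, -0.45435629,  0.630311  ],
       [ 0.        ,  0.        ,  0.        ,  1.        ]])}
top {'mtx': array([[501.15147566,   0.        , 321.91252872],
       [  0.        , 501.15147566, 236.2684179 ],
       [  0.        ,   0.        ,   1.        ]]), 'world_to_cam': array([[ 0.00925073, -0.99978524, -0.01854443,  0.12597702],
       [-0.98152897, -0.00553473, -0.19123351,  0.6290085 ],
       [ 0.1910898 ,  0.01997094, -0.98136937,  0.99150884],
       [ 0.        ,  0.        ,  0.        ,  1.        ]])}
```

View pics/scene0.png

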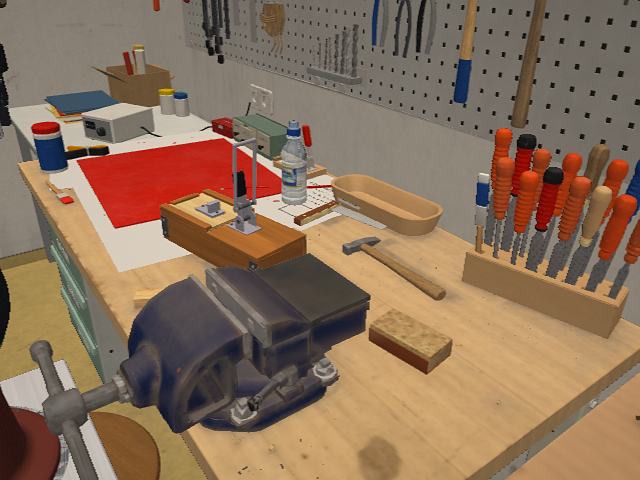

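View pics/top0.png

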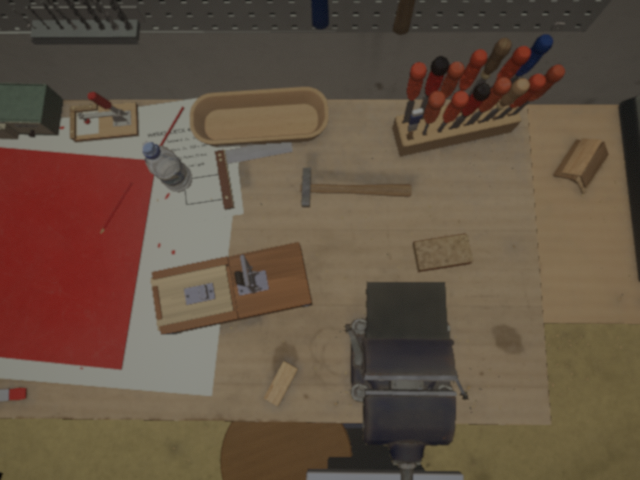

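The scene picture shows the crate with the latch: lever and loop both stand near (242,180), keeper plate at (210,208). In the top view the crate spans (152–311, 243–332), with the lever at about (250,275) and the keeper at (200,293), so crate +x is roughly world +y.

```bash
cat > h.py <<'E'
import numpy as np,cv2
def cloud(d,mtx,w2c):
    v,u=np.mgrid[:480,:640]; 
    p=np.stack([(u-mtx[0,2])*d/mtx[0,0],(v-mtx[1,2])*d/mtx[1,1],d,np.ones_like(d)],-1)
    return (p@np.linalg.inv(w2c).T)[...,:3]
def load(f):
    z=np.load(f); return z['im'],z['d'],z['mtx'],z['world_to_cam']
E
python3 - <<'E'
from h import *
im,d,m,w=load('pics/top0.npz'); P=cloud(d,m,w)
reg=np.zeros((480,640),bool); reg[225:345,140:325]=1
k=reg&(d>0)&(P[...,2]>.062)&(P[...,2]<.083)
k=cv2.morphologyEx(k.astype(np.uint8),cv2.MORPH_OPEN,np.ones((3,3)))>0
Q=P[k]; r=cv2.minAreaRect(Q[:,:2].astype(np.float32)); print(r, cv2.boxPoints(r))
print('bench z',np.median(P[340:360,330:345,2]),'deck',np.median(P[280:300,290:300,2]),'lid',np.median(P[280:310,165:175,2]))
b=cv2.boxPoints(r); 
# frame: x along long side, toward +y world
e=[b[1]-b[0],b[2]-b[1]]; L=max(e,key=np.linalg.norm); L=L/np.linalg.norm(L); L=L if L[1]>0 else -L
Y=np.array([-L[1],L[0]]); c=np.array(r[0]); O=c-L*.05
print('x axis',L,'yaw',np.arctan2(L[1],L[0]),'origin',O)
np.savez('crate.npz',L=L,Y=Y,O=O)
for n in ['top','scene']:
    im,d,m,w=load(f'pics/{n}0.npz'); P=cloud(d,m,w)
    C=np.stack([(P[...,:2]-O)@L,(P[...,:2]-O)@Y,P[...,2]],-1)
    s=(d>0)&(abs(C[...,1])<.04)&(C[...,0]>-.1)&(C[...,0]<.2)&(C[...,2]>.085)&(C[...,2]<.35)
    q=C[s]; print(n,len(q))
    for z0 in np.arange(.085,.3,.01):
        t=q[(q[:,2]>=z0)&(q[:,2]<z0+.01)]
        if len(t): print(round(z0,3),len(t),'x',np.percentile(t[:,0],[2,50,98]).round(3),'y',np.percentile(t[:,1],[2,50,98]).round(3))
im,*_=load('pics/scene0.npz')
cv2.imwrite('pics/sc_crop.png',cv2.resize(im[120:280,150:320,::-1],None,fx=3.5,fy=3.5,interpolation=cv2.INTER_CUBIC))
E
```

```text
((0.5182102918624878, 0.32094186544418335), (0.1305938959121704, 0.3176306486129761), 12.352171897888184) [[0.42045113 0.4621125 ]
 [0.48839864 0.1518346 ]
 [0.6159694  0.17977124]
 [0.5480219  0.49004912]]
bench z -0.0010877977297324426 deck 0.06925415296833459 lid 0.06922699919182707
x axis [-0.21391986  0.9768512 ] yaw 1.7863823 origin [0.52890628 0.2720993 ]
top 600
0.085 96 x [-0.015  0.095  0.107] y [-0.016  0.001  0.018]
0.095 65 x [-0.013  0.096  0.106] y [-0.017 -0.001  0.017]
0.105 11 x [-0.009  0.     0.001] y [-0.011  0.003  0.023]
0.115 84 x [-0.01  -0.005  0.001] y [-0.026 -0.002  0.026]
0.125 13 x [-0.009 -0.006 -0.002] y [-0.023 -0.01   0.026]
0.135 8 x [-0.009 -0.005  0.009] y [-0.021  0.013  0.027]
0.145 6 x [-0.01  -0.009 -0.006] y [-0.024 -0.021  0.022]
0.155 9 x [-0.011 -0.008  0.006] y [-0.022  0.013  0.027]
0.165 28 x [-0.01   0.004  0.011] y [-0.021  0.004  0.027]
0.175 74 x [-0.011  0.009  0.016] y [-0.017  0.     0.026]
0.185 32 x [-0.012  0.01   0.015] y [-0.022  0.002  0.017]
0.195 7 x [-0.014 -0.012 -0.009] y [-0.024  0.025  0.027]
0.205 3 x [-0.013 -0.01
[... 638 characters left out ...]
 x [-0.011 -0.001  0.004] y [-0.025  0.001  0.028]
0.145 84 x [-0.013 -0.001  0.004] y [-0.023  0.003  0.029]
0.155 82 x [-0.013 -0.001  0.006] y [-0.026  0.001  0.028]
0.165 85 x [-0.014  0.002  0.011] y [-0.027  0.001  0.028]
0.175 92 x [-0.014  0.003  0.013] y [-0.026 -0.     0.027]
0.185 33 x [-0.015 -0.013 -0.003] y [-0.027 -0.02   0.028]
0.195 39 x [-0.016 -0.013 -0.009] y [-0.026 -0.018  0.028]
0.205 38 x [-0.017 -0.014 -0.009] y [-0.026  0.001  0.028]
0.215 41 x [-0.017 -0.015 -0.01 ] y [-0.026  0.024  0.029]
0.225 41 x [-0.018 -0.016 -0.011] y [-0.026 -0.019  0.029]
0.235 42 x [-0.02  -0.016 -0.012] y [-0.026 -0.008  0.028]
0.245 104 x [-0.02  -0.017 -0.013] y [-0.024  0.004  0.029]
```

View pics/sc_crop.png

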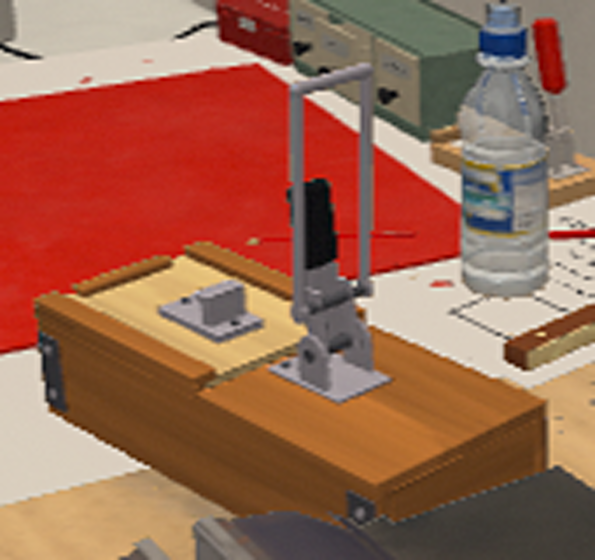

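The loop stands at roughly 1.65 rad of elevation, with its bar at crate x ≈ -11 mm and z ≈ 248 mm. The lever is at about 1.65, and the keeper lip tip is at x ≈ 111 mm. The measured length of 318 mm includes the lid sticking out 8 mm, so the origin sits 54 mm from the rectangle's centre. I'll lift and align tool y with crate x.

```bash
cat >> h.py <<'E'
def rep():
    from plant import manip
    z=np.load('crate.npz'); L,Y=z['L'],z['Y']; O=z['O']-.004*L
    s=manip.state(); p=s['tool_pos'][:2]-O; w,a,b,c=s['tool_rot']
    yx=2*(a*b-w*c); yy=1-2*(a*a+c*c)
    f=s['contact_force']
    print('t%.2f crate mm'%s['time'],np.round([p@L*1e3,p@Y*1e3,s['tool_pos'][2]*1e3],1),'yaw err(tool y vs crate x) %.3f'%(np.arctan2(yy,yx)-np.arctan2(L[1],L[0])),'F crate',np.round([f[:2]@L,f[:2]@Y,f[2]],1),'grip %.2f'%s['gripper_width'])
E
python3 -m crank '[{"z":-2.5,"turn":-0.128},{"z":-2.5,"turn":-0.128},{"z":-2.5,"turn":-0.128},{"z":-2.5,"turn":-0.128},{}]' 0; python3 -c "from h import *; rep()"
```

```text
t0.10 crate mm [395.9 269.3 230.2] yaw err(tool y vs crate x) -0.511 F crate [ 0.5 -0.  -0.8] grip 1.00schema error: expected keys x, y, z, turn
```

```bash
python3 -m crank '[{"x":0,"y":0,"z":-2.5,"turn":-0.128},{"x":0,"y":0,"z":-2.5,"turn":-0.128},{"x":0,"y":0,"z":-2.5,"turn":-0.128},{"x":0,"y":0,"z":-2.5,"turn":-0.128},{"x":0,"y":0,"z":0,"turn":0}]' 0; python3 -c "from h import *; rep()"
```

```text
time: 0.6
tool_pos: [0.1827, 0.5991, 0.3359]
tool_rot: [0.002, -0.108, 0.994, 0.003]
contact_force: [-0.2, -0.6, 1.0]
gripper_width: 0.141
grasp_force: 0.0
t0.60 crate mm [397.5 268.2 335.9] yaw err(tool y vs crate x) 0.001 F crate [-0.5  0.3  1. ] grip 0.14
```

```bash
R='' ; python3 -m crank '[{"x":-2.24,"y":-3.93,"z":0,"turn":0},{"x":-2.24,"y":-3.93,"z":0,"turn":0},{"x":-2.24,"y":-3.93,"z":0,"turn":0},{"x":-2.24,"y":-3.93,"z":0,"turn":0},{"x":-2.24,"y":-3.93,"z":0,"turn":0}]' >/dev/null;  python3 -c "from h import *; rep()"; python3 -m crank '[{"x":-2.24,"y":-3.93,"z":0,"turn":0},{"x":-2.24,"y":-3.93,"z":0,"turn":0},{"x":-2.24,"y":-3.93,"z":0,"turn":0},{"x":-2.24,"y":-3.93,"z":0,"turn":0},{"x":0,"y":0,"z":0,"turn":0}]' >/dev/null;  python3 -c "from h import *; rep()"
```

```text
t1.10 crate mm [198.1 156.8 329.4] yaw err(tool y vs crate x) -0.001 F crate [0.5 0.  0.1] grip -0.00
t1.60 crate mm [ 38.6  65.8 329.1] yaw err(tool y vs crate x) -0.008 F crate [ 1.1 -0.1  0.2] grip -0.00
```

```bash
python3 -m crank '[{"x":-2.2,"y":-3.8,"z":0,"turn":0},{"x":-2.2,"y":-3.8,"z":0,"turn":0},{"x":-2.2,"y":-3.8,"z":0,"turn":0},{"x":0,"y":0,"z":0,"turn":0},{"x":0,"y":0,"z":0,"turn":0}]' >/dev/null;  python3 -c "from h import *; rep()"
```

```text
t2.10 crate mm [-71.2   1.5 329.6] yaw err(tool y vs crate x) -0.002 F crate [-0.5 -0.3  0. ] grip -0.00
```

```bash
python3 -m crank '[{"x":0,"y":0,"z":3.8,"turn":0},{"x":0,"y":0,"z":3.8,"turn":0},{"x":0,"y":0,"z":3.8,"turn":0},{"x":0,"y":0,"z":0,"turn":0},{"x":0,"y":1.5,"z":0,"turn":0}]' >/dev/null;  python3 -c "from h import *; rep()"; python3 -m crank '[{"x":0,"y":1.5,"z":0,"turn":0},{"x":0,"y":1.5,"z":0,"turn":0},{"x":0,"y":1.5,"z":0,"turn":0},{"x":0,"y":1.5,"z":0,"turn":0},{"x":0,"y":0,"z":0,"turn":0}]' >/dev/null;  python3 -c "from h import *; rep()"
python3 - <<'E'
from plant import manip
import cv2
im,d=manip.grab_frame('scene'); cv2.imwrite('pics/a1.png',cv2.resize(im[60:280,120:350,::-1],None,fx=2.6,fy=2.6))
E
```

```text
t2.60 crate mm [-55.5   1.8 217.1] yaw err(tool y vs crate x) -0.000 F crate [ 0.3 -0.9  0.8] grip 0.00
t3.10 crate mm [  6.1   1.2 217.8] yaw err(tool y vs crate x) 0.003 F crate [0.1 0.3 0.6] grip -0.00
```

View pics/a1.png

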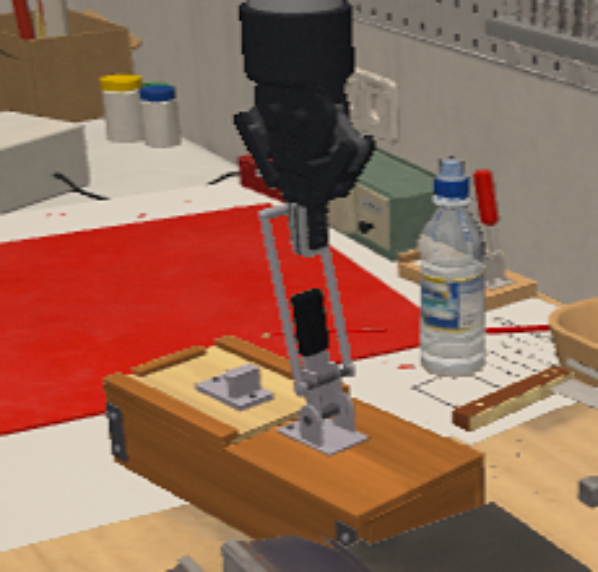

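The fingers at (310,230) are behind the cross bar at (290,210), and the loop is already tilting towards the keeper. I'll push on until it falls.

```bash
python3 -m crank '[{"x":0,"y":1.2,"z":0,"turn":0},{"x":0,"y":1.2,"z":0,"turn":0},{"x":0,"y":1.2,"z":0,"turn":0},{"x":0,"y":1.2,"z":0,"turn":0},{"x":0,"y":1.2,"z":0,"turn":0}]' >/dev/null;  python3 -c "from h import *; rep()"; python3 -m crank '[{"x":0,"y":0.8,"z":0,"turn":0},{"x":0,"y":0,"z":0,"turn":0},{"x":0,"y":0,"z":0,"turn":0},{"x":0,"y":0,"z":0,"turn":0},{"x":0,"y":0,"z":0,"turn":0}]' >/dev/null;  python3 -c "from h import *; rep()"
python3 - <<'E'
from plant import manip
import cv2
im,d=manip.grab_frame('scene'); cv2.imwrite('pics/a2.png',cv2.resize(im[60:280,120:350,::-1],None,fx=2.6,fy=2.6))
E
```

```text
t3.65 crate mm [ 64.9   1.3 217.3] yaw err(tool y vs crate x) 0.001 F crate [0.4 0.5 0.6] grip -0.00
t4.15 crate mm [ 71.4   1.1 217.3] yaw err(tool y vs crate x) -0.000 F crate [-0.2  0.3 -0.1] grip -0.00
```

View pics/a2.png

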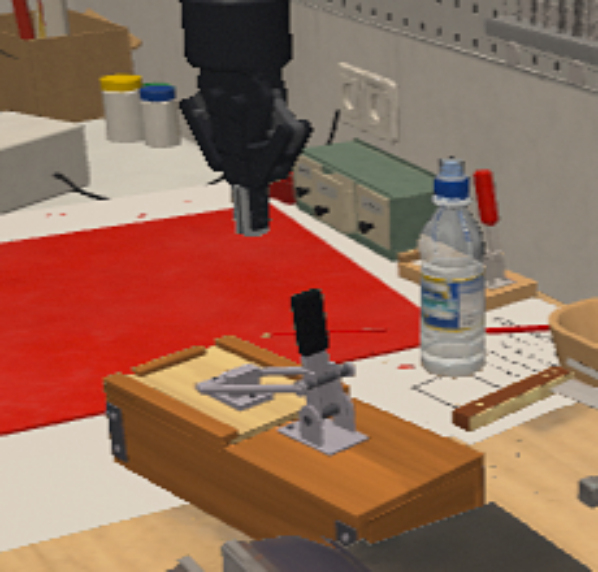

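The loop has fallen: its bar is at about (205,388), on the far side of the keeper. I'll check the bar and lever numerically.

```bash
cat >> h.py <<'E'
def crate_cloud(n):
    from plant import manip
    z=np.load('crate.npz'); L,Y=z['L'],z['Y']; O=z['O']-.004*L
    m=manip.camera_model(n); im,d=manip.grab_frame(n); P=cloud(d,m['mtx'],m['world_to_cam'])
    C=np.stack([(P[...,:2]-O)@L,(P[...,:2]-O)@Y,P[...,2]],-1); C[d<=0]=9
    return im,C*1e3
E
python3 - <<'E'
from h import *
for n in ['scene','top']:
    im,C=crate_cloud(n); x,y,z=C[...,0],C[...,1],C[...,2]
    for lo in range(76,200,8):
        s=(abs(y)<30)&(x>-40)&(x<160)&(z>=lo)&(z<lo+8)
        a=s&(x<60);b=s&(x>=60)
        f=lambda k:(k.sum(),np.percentile(x[k],[3,50,97]).round(0),np.percentile(y[k],[3,97]).round(0)) if k.sum()>2 else ''
        print(n,lo,f(a),f(b))
    s=(abs(y)<30)&(x>105)&(x<150)&(z>75)&(z<95); print('bar?',np.c_[np.histogram(x[s],np.arange(105,151,3))[0],[np.median(z[s&(x>=q)&(x<q+3)]) for q in range(105,150,3)]].round(0).tolist())
E
```

```text
scene 76 (np.int64(56), array([-13.,  -3.,   9.]), array([-18.,  19.])) (np.int64(64), array([ 87., 104., 124.]), array([-21.,  28.]))
scene 84 (np.int64(62), array([-14.,  -5.,  10.]), array([-17.,  20.])) (np.int64(87), array([ 84.,  97., 114.]), array([-24.,  28.]))
scene 92 (np.int64(103), array([-12.,  -3.,  55.]), array([-19.,  22.])) (np.int64(86), array([ 63.,  95., 107.]), array([-23.,  28.]))
scene 100 (np.int64(84), array([-7.,  2., 57.]), array([-21.,  27.])) (np.int64(10), array([61., 64., 67.]), array([-23.,  29.]))
scene 108 (np.int64(75), array([-6.,  2., 35.]), array([-22.,  28.])) 
scene 116 (np.int64(127), array([-7., -3., 11.]), array([-25.,  27.])) 
scene 124 (np.int64(60), array([-4.,  5.,  9.]), array([-22.,  17.])) 
scene 132 (np.int64(35), array([5., 7., 9.]), array([-9., 13.])) 
scene 140 (np.int64(51), array([ 2.,  5., 12.]), array([-10.,  14.])) 
scene 148 (np.int64(53), array([ 3.,  6., 13.]), array([-10.,  14.])) 
scene 156 (np.int64(51), array([ 4.,  7., 16.]), array([-11.,  13.])) 
scene 164 (np.int64(51), array([ 5.,  9., 14.]), array([-10.,  14.])) 

[... 854 characters left out ...]
30., 46.]), array([-27.,  27.])) 
top 116 (np.int64(149), array([-4.,  3., 20.]), array([-26.,  26.])) 
top 124 (np.int64(44), array([-3.,  2.,  8.]), array([-25.,  25.])) 
top 132  
top 140 (np.int64(14), array([ 5.,  6., 12.]), array([-10.,  13.])) 
top 148 (np.int64(14), array([ 6.,  7., 12.]), array([-10.,  13.])) 
top 156 (np.int64(21), array([ 6.,  8., 11.]), array([-8., 12.])) 
top 164 (np.int64(16), array([ 8.,  9., 14.]), array([-11.,  13.])) 
top 172 (np.int64(23), array([ 9., 10., 22.]), array([-9., 13.])) 
top 180 (np.int64(84), array([10., 15., 21.]), array([-12.,  12.])) 
top 188  
top 196  
bar? [[0.0, nan], [0.0, nan], [0.0, nan], [0.0, nan], [0.0, nan], [0.0, nan], [0.0, nan], [0.0, nan], [0.0, nan], [0.0, nan], [1.0, 76.0], [4.0, 77.0], [6.0, 76.0], [1.0, 77.0], [0.0, nan]]
  return _methods._mean(a, axis=axis, dtype=dtype,
  ret = ret.dtype.type(ret / rcount)
```

The bar rests on the base plate (z ≈ 82) with its middle at x ≈ 120 to 125, beyond the lip, whose tip is at about 110. The lever is at about 1.71 rad, and nothing blocks the press. Next I'll lower the fingers in front of the grip face.

```bash
python3 -m crank '[{"x":-0.05,"y":0,"z":2.6,"turn":0},{"x":-0.05,"y":0,"z":2.6,"turn":0},{"x":0,"y":-2,"z":0,"turn":0},{"x":0,"y":-1,"z":0,"turn":0},{"x":0,"y":0,"z":0,"turn":0}]' >/dev/null;  python3 -c "from h import *; rep()"; python3 -m crank '[{"x":0,"y":-1,"z":0,"turn":0},{"x":0,"y":-1.2,"z":-0.1,"turn":0},{"x":0,"y":-1.2,"z":-0.1,"turn":0},{"x":0,"y":0,"z":0,"turn":0}]' >/dev/null;  python3 -c "from h import *; rep()"
```

```text
t4.80 crate mm [ 40.8  -0.3 165.9] yaw err(tool y vs crate x) -0.001 F crate [-0.4 -0.1  0.2] grip 0.00
t5.20 crate mm [ 6.300e+00 -1.000e-01  1.678e+02] yaw err(tool y vs crate x) -0.001 F crate [ 0.7 -0.3 -0.1] grip 0.00
```

```bash
python3 - <<'E'
from h import *
im,C=crate_cloud('scene'); cv2.imwrite('pics/a3.png',cv2.resize(im[130:270,150:300,::-1],None,fx=4,fy=4,interpolation=cv2.INTER_CUBIC))
x,y,z=C[...,0],C[...,1],C[...,2]
g=(abs(y)<14)&(x>-60)&(x<30)&(z>140)&(z<186)&(im.max(-1)<60)
for lo in range(136,200,8):
    k=g&(z>=lo)&(z<lo+8)
    if k.sum()>2: print(lo,k.sum(),np.percentile(x[k],[3,50,97]).round(0))
s=(abs(y)<30)&(x>100)&(x<150)&(z>72)&(z<99); print([(q,int((s&(x>=q)&(x<q+4)).sum()),np.round(np.percentile(z[s&(x>=q)&(x<q+4)],[50,90])) if (s&(x>=q)&(x<q+4)).any() else '') for q in range(100,140,4)])
E
```

```text
136 21 [-15. -12.  -7.]
144 38 [-15. -13.  -6.]
152 40 [-17. -15.  -7.]
160 44 [-20. -17.  -8.]
168 39 [-21. -18.  -2.]
176 67 [-22. -19.   6.]
184 24 [-19. -13.  -2.]
[(100, 20, array([86., 94.])), (104, 26, array([93., 95.])), (108, 9, array([82., 94.])), (112, 13, array([82., 83.])), (116, 0, ''), (120, 0, ''), (124, 0, ''), (128, 5, array([75., 75.])), (132, 10, array([74., 76.])), (136, 10, array([74., 75.]))]
```

View pics/a3.png

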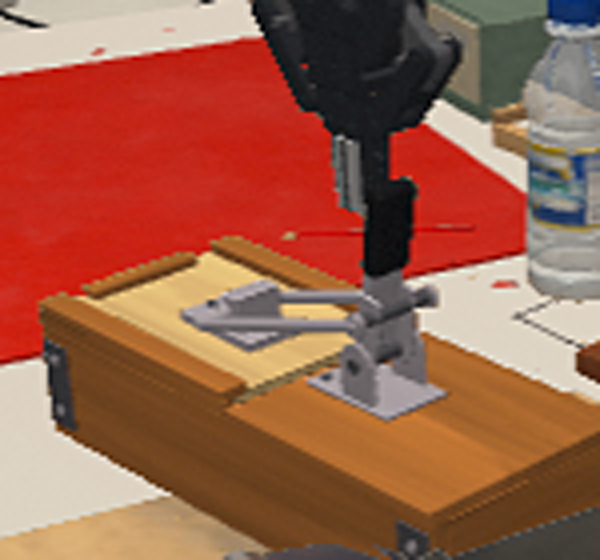

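The finger is against the grip face at (370,190), the lever is at about 1.37 rad, and the bar has been drawn to the lip at x ≈ 113 and low (z 82), so it is hooking. I'll follow the arc down.

```bash
python3 -m crank '[{"x":0,"y":-0.95,"z":0.1,"turn":0},{"x":0,"y":-0.95,"z":0.2,"turn":0},{"x":0,"y":-1.0,"z":0.5,"turn":0},{"x":0,"y":-1.05,"z":0.6,"turn":0},{"x":0,"y":0,"z":0,"turn":0}]';  python3 - <<'E'
from h import *
rep()
im,C=crate_cloud('scene'); cv2.imwrite('pics/a4.png',cv2.resize(im[130:270,150:300,::-1],None,fx=4,fy=4,interpolation=cv2.INTER_CUBIC))
E
```

```text
time: 5.75
tool_pos: [0.537, 0.2361, 0.1534]
tool_rot: [0.0, -0.107, 0.994, -0.0]
contact_force: [0.2, 0.8, 3.9]
gripper_width: -0.0
grasp_force: 1.5
t5.75 crate mm [-32.9  -0.3 153.4] yaw err(tool y vs crate x) -0.001 F crate [ 0.7 -0.4  3.9] grip -0.00
```

View pics/a4.png

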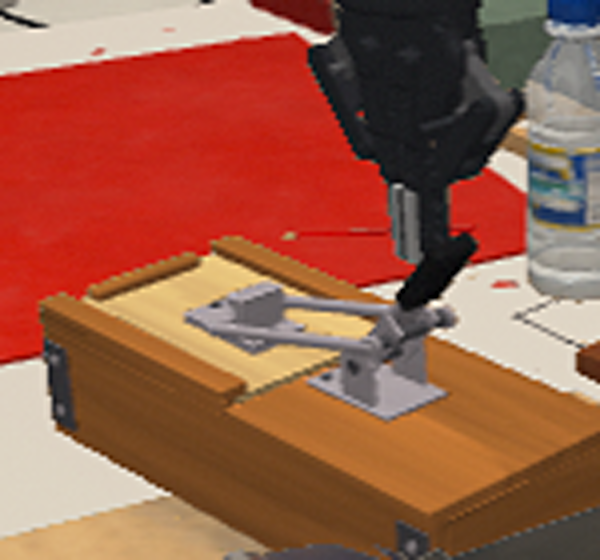

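The bar sits behind the keeper at about (200,315), the finger presses on the grip at (415,265) with about 4 N, and the lever is near 0.8 rad. I'll continue down.

```bash
python3 -m crank '[{"x":0,"y":-0.8,"z":0.75,"turn":0},{"x":0,"y":-0.85,"z":0.85,"turn":0},{"x":0,"y":-0.5,"z":0.85,"turn":0},{"x":0,"y":-0.4,"z":0.85,"turn":0},{"x":0,"y":0,"z":0,"turn":0}]' >/dev/null;  python3 -c "from h import *; rep()"; python3 -m crank '[{"x":0,"y":-0.25,"z":1,"turn":0},{"x":0,"y":-0.25,"z":0.9,"turn":0},{"x":0,"y":0,"z":0.3,"turn":0},{"x":0,"y":0,"z":0,"turn":0},{"x":0,"y":0,"z":0,"turn":0}]' >/dev/null;  python3 -c "from h import *; rep()"
```

```text
t6.30 crate mm [-57.6   1.7 117.8] yaw err(tool y vs crate x) 0.000 F crate [ 0.3  0.4 -0.4] grip 0.00
t6.80 crate mm [-61.6   0.2 101.7] yaw err(tool y vs crate x) 0.001 F crate [-0.1 10.3 19.2] grip 0.00
```

```bash
python3 - <<'E'
from h import *
im,C=crate_cloud('scene'); cv2.imwrite('pics/a5.png',cv2.resize(im[130:270,150:300,::-1],None,fx=4,fy=4,interpolation=cv2.INTER_CUBIC))
E
```

```text
(no output)
```

View pics/a5.png

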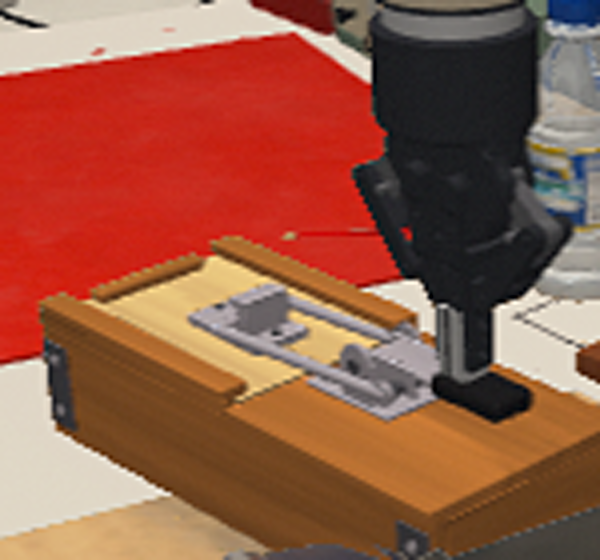

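The lever lies flat at (480,395) under the finger, with the loop hooked behind the keeper at (205,318). Pressing gives 19 N at z = 102 mm, which is the expected face height, so the lever is on its stop. I'll retreat upward and verify.

```bash
python3 -m crank '[{"x":0,"y":0,"z":-1,"turn":0},{"x":0,"y":0,"z":-3,"turn":0},{"x":0,"y":0,"z":-4,"turn":0},{"x":0,"y":0,"z":-4,"turn":0},{"x":0,"y":0,"z":0,"turn":0}]' >/dev/null; python3 -m crank '[{"x":0,"y":0,"z":-2,"turn":0},{"x":0,"y":0,"z":0,"turn":0},{"x":0,"y":0,"z":0,"turn":0},{"x":0,"y":0,"z":0,"turn":0},{"x":0,"y":0,"z":0,"turn":0}]' >/dev/null; python3 - <<'E'
from h import *
rep()
im,C=crate_cloud('scene'); cv2.imwrite('pics/a6.png',cv2.resize(im[120:270,150:310,::-1],None,fx=3.7,fy=3.7,interpolation=cv2.INTER_CUBIC))
x,y,z=C[...,0],C[...,1],C[...,2]
k=(abs(y)<12)&(im.max(-1)<60)&(z>90)&(z<125)&(x>-110)&(x<-40)
print('grip top z by x',[(q,np.percentile(z[k&(x>=q)&(x<q+8)],80).round(1)) for q in range(-96,-48,8) if (k&(x>=q)&(x<q+8)).sum()>2])
im,C=crate_cloud('top');x,y,z=C[...,0],C[...,1],C[...,2]
k=(abs(y)<62)&(z>60)&(z<75)&(x>150)&(x<240); print('lid end x',np.percentile(x[k],99))
E
```

```text
t7.85 crate mm [-62.2   0.8 236.5] yaw err(tool y vs crate x) 0.001 F crate [ 0.9  0.1 -0.4] grip -0.00
grip top z by x [(-96, np.float64(100.4)), (-88, np.float64(101.0)), (-80, np.float64(101.5)), (-72, np.float64(100.9)), (-64, np.float64(101.0)), (-56, np.float64(101.0))]
lid end x 204.84469263631564
```

View pics/a6.png

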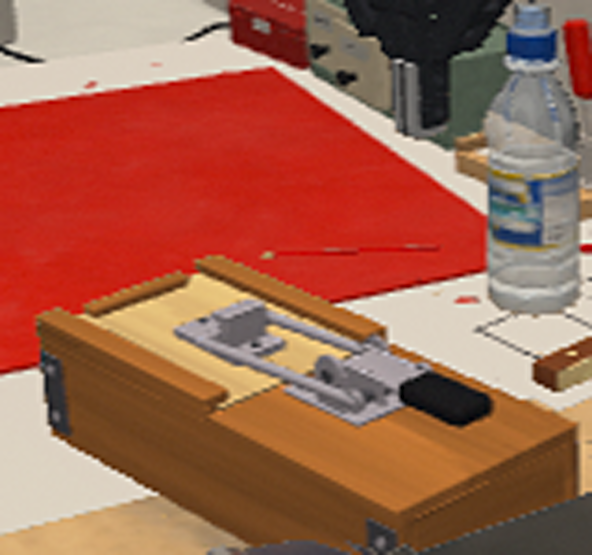

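The lever stays flat at (445,395) with the face level at z ≈ 101 mm. The loop is hooked behind the keeper at (195,328), the lid end is at x ≈ 205 mm (home), and the robot is clear.

```bash
python3 -c "from plant import manip; print(manip.job_done())"
```

```text
the job is handed in; nothing more can be done
None
```

The lid is latched and handed in at about 8 s: loop hooked behind the keeper, lever flat on its stop, lid drawn home, robot clear; I never went near the hammer or sanding block.

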